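# Open the board tester under the magnifier lamp

## Task

Swing the magnifier lamp out to the right until its head is clear of the board tester, then squeeze open the tester's two gate catches: first the left one, away from the lift handle, then the right one beside it. Lift the gate by its handle past the half-way detent to fully open and finish while still holding the handle there, so that the board can be taken out. Leave the board in its nest and everything else on the bench where it is.

Things in the scene. Friction and masses are not known exactly. Their poses are not given: they have to be found in the camera images.
- tester: Board tester fixed on the bench: grey box, black deck 60 mm above the bench. Origin on the bench; own x points from its front (catches, handle, robot side) to the hinge at the back, y to its left; the box spans x -160 to +150, y -180 to +180 mm. Yawed up to 0.22 rad. The board lies on a raised plate in its middle, under the gate.
- gate (a joint): Gate hinge: 0 shut and level, grows as the front edge rises, stop 1.48 rad. Springs lift it about 0.03 rad once both catches are open. A ball detent resists from 0.6 to 0.85 (up to 5 N extra at the handle) and can prop the gate at about 1.1; above that its weight (0.75 kg in all) always pulls it back, so it must be held. Fully open: beyond 1.3 rad.
- gate_hinge (a point): Point on the gate's hinge axis straight behind the handle: x +110, y -25 mm in the tester's frame, 95 mm above the bench. The axis runs along the tester's y. The gate is an aluminium frame with a clear plate, 190 mm from this axis to its front edge, 336 mm wide; shut, it lies from 87 to 103 mm above the bench.
- gate_handle: Lift handle of the gate: round black sleeve turning freely on its rod, 16 mm diameter, 62 mm long along its y, between two bracket rods that run back and down to the gate. Origin mid-sleeve. Shut: 210 mm in front of and 38 mm above the hinge axis, 133 mm above the bench, 20 mm ahead of the gate's front edge, 30 mm above its frame. Clear space below and ahead.
- catch_left (a joint): Left pinch catch (robot's left, away from the handle): two upright orange jaws side by side along the tester's y, geared to move inwards equally. Value: travel of each jaw, 0 latched, 0.008 m stop; open beyond 0.0065. Stiff (4 N a jaw), no return spring: stays where left. Outer faces 46 mm apart latched, 30 mm squeezed home.
- catch_right (a joint): Right pinch catch, beside the lift handle: the same, mirrored.
- catch_left_mid (a point): Middle between the left catch's jaws, fixed at x -130, y +120 mm in the tester's frame, 88 mm above the bench. Jaws: 12 mm thick, 30 mm along the tester's x, 68 to 104 mm above the bench; the steel plate below tops at 66 mm. Tongues reach sideways at 97 to 105 mm height only from 37 mm behind this point.
- catch_right_mid (a point): The same point of the right catch, at x -130 mm, y -120 mm in the tester's frame.
- lamp_grip (a point): Upright black round grip at the end of the lamp's level arm, 18 mm diameter, 450 mm from the axis of the white post on which the arm swings (the post, foot 170 mm across, stands fixed behind and to the right of the tester). This point is on the grip's axis, 312 mm above the bench; the grip stands free from 268 (bracket top) to 330 mm height.
- lamp_head (a point): Centre of the lamp's round white head, 150 mm diameter, 248 to 276 mm above the bench, 360 mm from the post's axis, in line with it and the grip; its x axis points from grip to post. Clear of the tester: beyond y -260 mm in the tester's frame (to its right). The arm, 30 mm wide, top at 302 mm, swings level from 23 deg right to 74 deg left of world -x and stays where left (1 N).
- board: Green circuit board 100 x 130 x 3 mm, loose in its nest in the tester under the gate; origin at the centre of its underside. Stays there.
- cutters: Side cutters with red handles, 130 mm, lying on the bench to the left; origin under their middle. Leave alone.
- tray: Clear tray of black parts, 240 x 170 x 35 mm, left of the tester. Leave alone.
- parts_box: Cardboard box of small boards, 130 x 170 x 45 mm, to the right. Leave alone.
- iron_stand: Soldering stand with a wire coil, 130 x 75 x 110 mm, to the right. Leave alone.
- spool: White spool 60 mm diameter, 45 mm high, to the left. Leave alone.
- screwdriver: Yellow screwdriver 160 mm long, lying to the right near the robot. Leave alone.

How it is judged:
By the outcome, as a careful person would: the job done as asked, in the order asked, and still so for the second after the job is handed in, while the arm keeps its last pose, push and grip.
It also fails if it takes over 70 s, if anything falls off the work surface, if the arm or the gripper's body presses on something with over 40 N, if the wrist force passes 120 N, or if a joint passes its speed limit or range.

## Robot

A 6-joint arm with a two-finger parallel gripper is mounted at the origin on the work surface. World frame = base frame: x ahead of the robot, y to its left, z up, the work surface at z = 0. Lengths are in m, angles in rad, forces in N, time in s.
With the tool pointing down it reaches from about 0.375 to 0.975 m from the base axis. Payload 3.8 kg.
Tool frame: the origin (TCP) lies on the mounting face of the last link; the fingertips stand 173 mm ahead of it and the grasp point (between the pads) lies 155 mm ahead of it; z points along the fingers, y is the direction in which the jaws open and shut (so a half turn about z gives the same grasp; the last joint's range is limited). The gripper opens to 85 mm and grips with 20 to 120 N. Pads are 22 mm wide; open, the fingers measure 114 mm over their backs; the gripper's body (76 mm by 85 mm) begins 54 mm behind the grasp point. The pads swing forward as they close: fully open they stand 13 mm farther back than shut.
Start: joints at [-1.215, 0.264, 1.604, -0, 1.274, -0.037], TCP at [0.258, -0.624, 0.405] pointing down, gripper open.
Joint ranges: [-2.63, 2.63], [-0.94, 2.18], [0.31, 2.57], [-1.31, 4.45], [0, 2.66], [-2.55, 2.55]. Speed limits (rad/s): [2.57, 2.57, 3.14, 3.14, 3.14, 3.14].

## Interface

Orientations are given as a rotation vector (axis times angle).
In Python, from workcell import bot gives the robot as it stands.
- The arm moves only by the shell command python3 -m jog 'ROWS' [FORCE]. ROWS is JSON, a list that holds one entry, the list of rows, each a list of 7 numbers: the closure, from 0 (fully open) to 1 (shut), then the shift along the tool's x, y, z in cm, then the turn, a rotation vector about the tool's x, y, z in rad. A call has 1 to 12 rows; each row is the pose to reach, as a shift and turn from the pose commanded when the call began, along the tool's axes at that moment; what a row does not reach only later rows make up. A row lasts 1/8 s, in which the tool goes at most 62.5 mm and 10.7 degrees, less where a joint would pass 70% of its speed; a pose out of reach is approached as far as the arm can. A call with a gripper value outside its range is refused whole. The fingers move at their own pace and stop on an object; FORCE is the grip in N (left out, the last holds). Time passes only in rows, so rows that repeat a pose let the fingers close. It gives the time, the measured TCP pose, the force and the opening at its end, in the units of the state.
- bot.read_state(): the state, without advancing time (a new reading comes with each control period).
- bot.read_camera(name): name is "side" or "top" or "wrist"; returns the picture (420x560x3 uint8, red, green, blue); there is no depth.
- bot.camera_model(name): a dict with "intrinsics" (3x3 intrinsics, pixels), "rvec" (rotation vector, rad) and "tvec" (3), from world to camera coordinates, as OpenCV has them. Camera axes: x right, y down, z forward; pixel columns grow to the right and rows downward; lengths in m; the calibration is good to about 2 mm. A picture is of the moment at which its call begins: read the wrist's pose just before it. camera_model takes no time and is no camera call; for the wrist camera it gives the pose at the moment of the call.
- bot.finish_job(): hands the job in, once; it reports no verdict.
The state is a dict: "time": time; "q": joint angles; "joint_vel": joint speeds; "joint_torque": joint torques, N m; "tool_pos": TCP position; "tcp_rot": TCP orientation; "wrist_force": force on the tool from outside, world axes, zero at the start; "torque": the same for the moment, N m; "width": opening from 0.0 (shut) to 1.0 (fully open).
Only numpy, scipy, OpenCV 4.12 (cv2) and the standard library are available. Lean on these libraries where they do the work, as an engineer would, in place of code of your own. Each camera call takes 0.05 s, during which the arm holds its last target.

## Working session

There is one attempt and no reset: what is moved stays moved. The work goes in short steps, Python scripts to look and compute and a shell command to move; the robot and the scene stay as the last step left them, time stands still between calls to the robot, and variables do not carry over. Pictures are saved under pics/ and viewed, and the job is handed in when it is done.

```bash
ls; mkdir -p pics
python3 - <<'E'
from workcell import bot
import cv2
s=bot.read_state();print(s)
for n in("top","side","wrist"):
    m=bot.camera_model(n);print(n,m)
    cv2.imwrite(f"pics/{n}0.png",bot.read_camera(n)[:,:,::-1])
E
```

```text
pics
{'time': 0.0, 'q': array([-1.21489138e+00,  2.64802803e-01,  1.60540534e+00, -2.54095333e-05,
        1.27369370e+00, -3.68513075e-02]), 'joint_vel': array([ 0.00025871,  0.0009447 , -0.00052669, -0.00053831, -0.00014762,
       -0.00031469]), 'joint_torque': array([-4.50556490e-05, -5.15115881e+01, -3.67308211e+01, -2.08187266e-04,
        1.29990894e-02, -2.25094418e-06]), 'tool_pos': array([ 0.25825108, -0.62326914,  0.40331119]), 'tcp_rot': array([-3.07897569e+00, -6.12549799e-01,  6.13418492e-04]), 'wrist_force': array([ 0.23537222, -0.04749345,  1.02405096]), 'torque': array([-0.02651319, -0.02977467, -0.03240426]), 'width': 1.0023329313461293}
top {'intrinsics': array([[406.07099915,   0.        , 279.77181931],
       [  0.        , 406.07099915, 208.93936972],
       [  0.        ,   0.        ,   1.        ]]), 'rvec': array([ 2.12335946, -2.18256609,  0.17821233]), 'tvec': array([-0.02918253,  0.5544947 ,  1.42907838])}
side {'intrinsics': array([[508.07541897,   0.        , 280.85807668],
       [  0.        , 508.07541897, 212.32723687],
       [  0.        ,   0.        ,   1.        ]]), 'rvec': array([ 0.44041117, -2.53623534,  1.49681223]), 'tvec': array([0.47565683, 0.26554148, 1.32174952])}
wrist {'intrinsics': array([[316.64861189,   0.        , 274.62613927],
       [  0.        , 316.64861189, 207.37127612],
       [  0.        ,   0.        ,   1.        ]]), 'rvec': array([-2.42348086,  1.6187038 ,  0.2179223 ]), 'tvec': array([-0.67536852, -0.03470616,  0.37744874])}
```

View pics/top0.png

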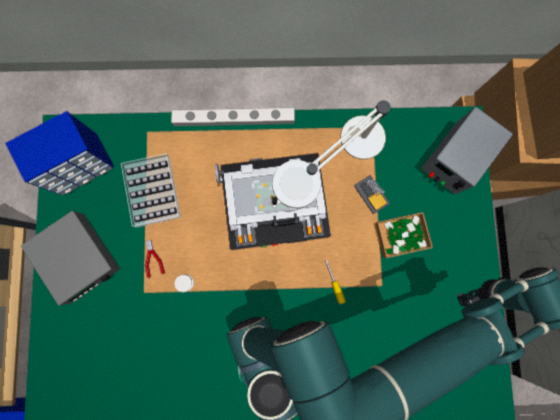

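View pics/side0.png

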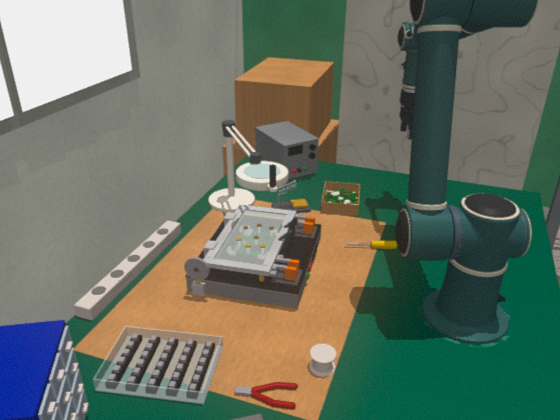

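View pics/wrist0.png

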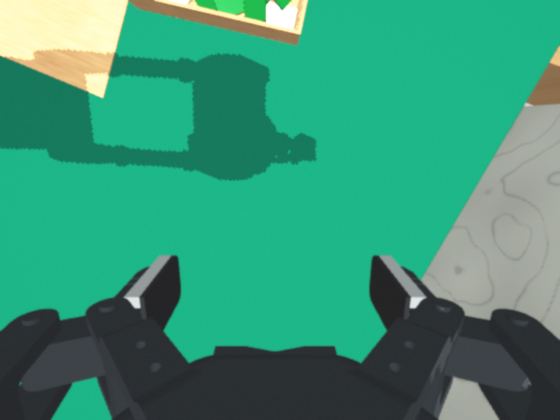

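```bash
cat > h.py <<'E'
import numpy as np, cv2
from scipy.spatial.transform import Rotation as R
from workcell import bot
def ray(m,u,v):
    K=m["intrinsics"];Rm=R.from_rotvec(m["rvec"]).as_matrix();t=np.array(m["tvec"])
    d=Rm.T@np.linalg.inv(K)@np.array([u,v,1.]);return -Rm.T@t,d
def onz(m,u,v,z):
    c,d=ray(m,u,v);return c+d*(z-c[2])/d[2]
def proj(m,p):
    p=np.atleast_2d(np.array(p,float))
    return cv2.projectPoints(p.reshape(-1,1,3),np.array(m["rvec"]),np.array(m["tvec"]),m["intrinsics"],None)[0].reshape(-1,2)
def tri(m1,p1,m2,p2):
    c1,d1=ray(m1,*p1);c2,d2=ray(m2,*p2)
    A=np.stack([d1,-d2],1);s=np.linalg.lstsq(A,c2-c1,rcond=None)[0]
    a=c1+s[0]*d1;b=c2+s[1]*d2;return (a+b)/2,np.linalg.norm(a-b)
def crop(img,x0,y0,w,h,k,fn):
    cv2.imwrite(fn,cv2.resize(img[y0:y0+h,x0:x0+w],None,fx=k,fy=k,interpolation=cv2.INTER_CUBIC))
E
python3 - <<'E'
from h import *
t=cv2.imread("pics/top0.png");s=cv2.imread("pics/side0.png")
crop(t,205,95,190,150,4,"pics/top0c.png");crop(s,170,110,190,200,3,"pics/side0c.png")
E
```

```text
(no output)
```

View pics/top0c.png

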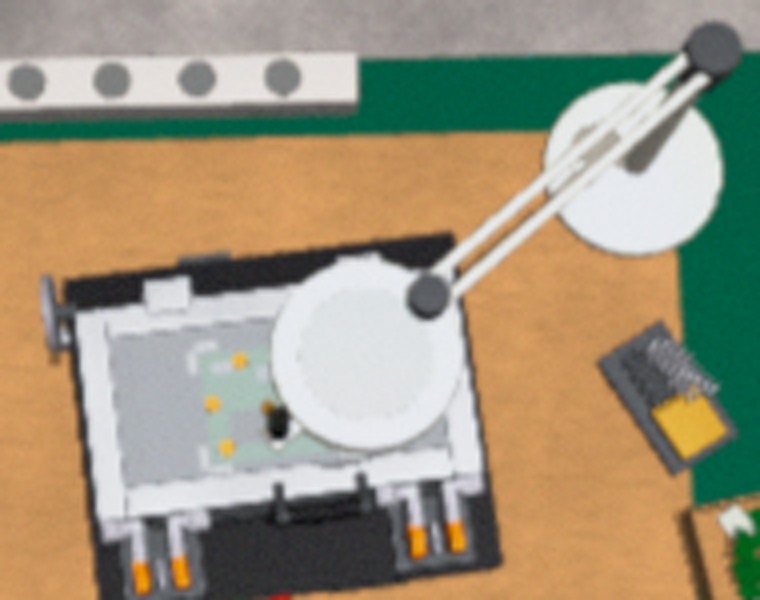

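View pics/side0c.png

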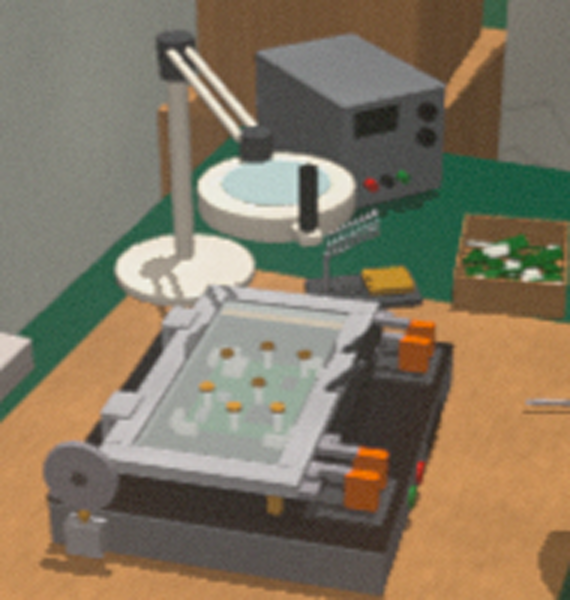

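Run:
```python
from h import *
mt,ms=bot.camera_model("top"),bot.camera_model("side")
print("campos",ray(mt,0,0)[0],ray(ms,0,0)[0])
for n in("top","side"):
    im=cv2.imread(f"pics/{n}0.png");h=cv2.cvtColor(im,cv2.COLOR_BGR2HSV)
    k=cv2.inRange(h,(3,170,130),(20,255,255))
    N,_,st,ce=cv2.connectedComponentsWithStats(k)
    for i in range(1,N):
        if 8<st[i,4]<600: print(n,st[i],ce[i].round(1), onz(mt,*ce[i],.1).round(4) if n=="top" else "")
c=lambda x,y:(205+x/4-.4,95+y/4-.4)
print("head",onz(mt,*c(368,354),.27), "foot",onz(mt,*c(633,168),.01),"pivot top")
g1=c(279,408);g2=(170+308/3-.4,110+170/3-.4)
print("grip top guess",onz(mt,*g1,.33),tri(mt,g1,ms,g2))
# handle
print("handle",onz(mt,*c(322,500),.133))
```

```text
campos [ 0.33817039 -0.01510355  1.49532393] [0.11443484 1.12964741 0.86866846]
top [368 196   4   6   9] [369.7 198.1] [ 0.5748 -0.359   0.1   ]
top [380 198   6   9  12] [383.2 202.5] [ 0.558  -0.4057  0.1   ]
top [307 227   5   8  26] [308.9 230.2] [ 0.468  -0.1416  0.1   ]
top [317 226   4   7  25] [318.7 228.8] [ 0.472  -0.1756  0.1   ]
top [248 235   4   7  24] [249.8 237.8] [0.4475 0.0627 0.1   ]
top [238 236   5   8  28] [240.1 239.2] [0.4433 0.0957 0.1   ]
top [146 270   4   8   9] [146.8 273.9] [0.335  0.4121 0.1   ]
side [291 199  16   8  92] [298.6 202.7] 
side [304 216  11  18 151] [308.9 224.6] 
side [285 259  15  21 214] [291.7 269. ] 
side [288 383   9   3  11] [292.6 383.4] 
side [256 392   6   5   9] [258. 394.] 
side [266 400   7   4  10] [269.1 401.5] 
head [ 0.59872248 -0.09396991  0.27      ] foot [ 0.82842753 -0.3696501   0.01      ] pivot top
grip top guess [ 0.5474738  -0.02384094  0.33      ] (array([ 0.54433808, -0.02494802,  0.3257069 ]), np.float64(0.007988096483764513))
handle [ 0.50300557 -0.05952592  0.133     ]
```

```bash
cat >> h.py <<'E'
def pose(s=None):
    s=s or bot.read_state();return np.array(s["tool_pos"]),R.from_rotvec(s["tcp_rot"])
def down(yaw_y):  # tool z down, tool y at world heading yaw_y (deg)
    a=np.radians(yaw_y);y=np.array([np.cos(a),np.sin(a),0]);z=np.array([0,0,-1.]);x=np.cross(y,z)
    return R.from_matrix(np.stack([x,y,z],1))
def rel(g,Rt,p0,R0,off=.155):
    """grasp point g, orient Rt -> shift cm, turn"""
    t=np.array(g)-Rt.as_matrix()[:,2]*off
    return (100*R0.inv().apply(t-p0)).round(2),(R0.inv()*Rt).as_rotvec().round(3)
E
python3 - <<'E'
from h import *
mt,ms,mw=[bot.camera_model(n) for n in("top","side","wrist")]
p,r=pose();print("axes",r.as_matrix().round(3))
c=ray(mw,0,0)[0];print("wristcam in tool",r.inv().apply(c-p), "fwd",r.inv().apply(ray(mw,274.6,207.4)[1]))
c=lambda x,y:(205+x/4-.4,95+y/4-.4);d=lambda x,y:(170+x/3-.4,110+y/3-.4)
print("knuckle",tri(mt,c(428,288),ms,d(256,130)),"posttop",tri(mt,c(714,47),ms,d(176,42)))
print(rel([.541,-.024,.308],down(-125),p,r),rel([.541,-.024,.40],down(-125),p,r))
E
```

```text
axes [[ 0.924  0.383 -0.001]
 [ 0.383 -0.924  0.002]
 [ 0.    -0.002 -1.   ]]
wristcam in tool [0.0653316  0.00142949 0.03128899] fwd [-2.62025830e-01  2.27429560e-04  9.65060841e-01]
knuckle (array([ 0.63834046, -0.13929478,  0.30567792]), np.float64(0.004780912912946197)) posttop (array([ 0.82859245, -0.37091426,  0.29585872]), np.float64(0.003518557178059184))
(array([ 49.06, -44.56,  -5.85]), array([-2.000e-03,  1.000e-03,  1.004e+00])) (array([ 49.06, -44.58, -15.05]), array([-2.000e-03,  1.000e-03,  1.004e+00]))
```

```bash
python3 -m jog '[[[0,0,0,-6,0,0,0],[0,4,-3,-12,0,0,0.1],[0,8,-7,-15,0,0,0.2],[0,12,-11,-15,0,0,0.35],[0,16,-15,-15,0,0,0.5],[0,20.5,-19,-15,0,0,0.65],[0,25,-23,-15,0,0,0.8],[0,29.5,-27,-15,0,0,0.95],[0,34,-31,-15,0,0,1.0],[0,38.5,-35,-15,0,0,1.0],[0,43,-39,-15,0,0,1.0],[0,46,-42,-15,0,0,1.0]]]'
python3 -m jog '[[[0,1.5,-1.5,0,0,0,0],[0,1.5,-1.5,0,0,0,0],[0,1.5,-1.5,0,0,0,0]]]'
python3 - <<'E'
from h import *
s=bot.read_state();p,r=pose(s);print(s["q"],p,r.as_matrix()[:,1])
mw=bot.camera_model("wrist")
im=bot.read_camera("wrist")[:,:,::-1];cv2.imwrite("pics/w1.png",im)
print(proj(mw,[[.541,-.024,.33]]),rel([.541,-.024,.308],down(-125),p,r))
E
```

```text
time: 1.65
tool_pos: [0.5231, -0.0571, 0.5543]
tcp_rot: [-2.998, 0.937, 0.001]
wrist_force: [-0.3, -0.3, 0.7]
width: 0.996
time: 2.02
tool_pos: [0.5431, -0.0561, 0.5543]
tcp_rot: [2.997, -0.94, -0.002]
wrist_force: [-0.3, 0.4, 0.4]
width: 1.003
[-1.48417731e-01 -3.81932128e-02  1.66798760e+00 -2.47170406e-04
  1.51296033e+00  2.03000574e+00] [ 0.54305956 -0.05606344  0.55434384] [-5.70908656e-01 -8.21013255e-01  7.36253890e-04]
[[234.00414733 257.6212774 ]] (array([-1.99, -2.52,  9.13]), array([0.001, 0.001, 0.003]))
```

View pics/w1.png

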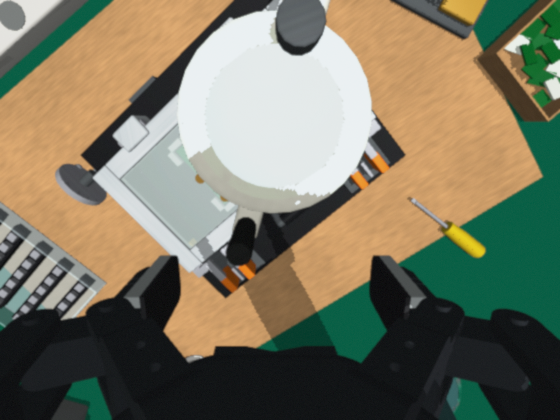

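Run:
```python
from h import *
mw=bot.camera_model("wrist");p,r=pose()
im=cv2.imread("pics/w1.png");crop(im,195,180,90,100,6,"pics/w1c.png")
for q in((239,252),(238,255)):
    g=onz(mw,*q,.33);print(g,rel([g[0],g[1],.308],down(-125),p,r))
```

```text
[ 0.54224571 -0.02922713  0.33      ] (array([-1.59, -2.19,  9.15]), array([0.001, 0.001, 0.003]))
[ 0.54091013 -0.02741841  0.33      ] (array([-1.81, -2.26,  9.15]), array([0.001, 0.001, 0.003]))
```

View pics/w1c.png

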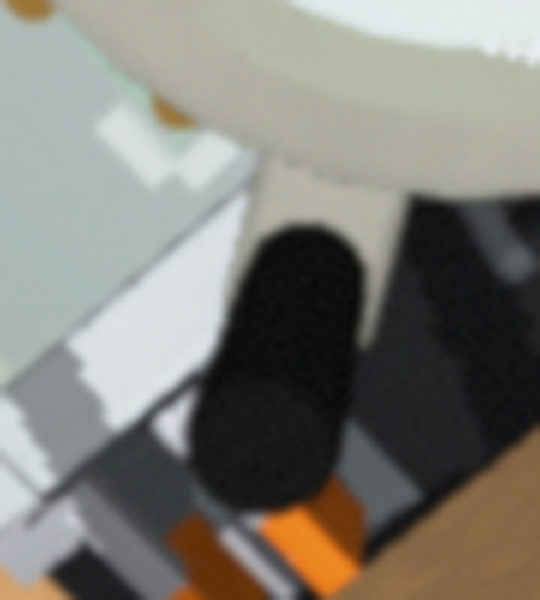

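```bash
python3 -m jog '[[[0,-1.7,-2.2,2,0,0,0],[0,-1.7,-2.2,5,0,0,0],[0,-1.7,-2.2,8,0,0,0],[0,-1.7,-2.2,9,0,0,0],[0.6,-1.7,-2.2,9,0,0,0],[0.9,-1.7,-2.2,9,0,0,0],[0.9,-1.7,-2.2,9,0,0,0],[0.9,-1.7,-2.2,9,0,0,0],[0.9,-1.7,-2.2,9,0,0,0]]]' 25
python3 - <<'E'
from h import *
s=bot.read_state();p,r=pose(s);print(s["q"],p,s["width"]*85)
# arc plan
P=np.array([.8285,-.370]);g0=(p+r.apply([0,0,.155]))[:2];print(g0,np.linalg.norm(g0-P))
a0=np.degrees(np.arctan2(*(g0-P)[::-1]));print(a0)
for a in np.arange(a0+2.5,196,2.5) if False else np.linspace(a0,195,22):
    g=P+np.linalg.norm(g0-P)*np.array([np.cos(np.radians(a)),np.sin(np.radians(a))])
    y=-125+(a-a0)*.85
    S,T=rel([g[0],g[1],p[2]-.155],down(y),p,r);print(round(a,1),g.round(3),S,T)
E
```

```text
time: 3.2
tool_pos: [0.5423, -0.028, 0.4659]
tcp_rot: [-2.998, 0.939, -0.003]
wrist_force: [-0.4, 0.6, 4.5]
width: 0.204
[-9.73819172e-02 -2.04351443e-02  1.80867137e+00  1.25540556e-05
  1.35148668e+00  2.08056585e+00] [ 0.54228069 -0.02795522  0.46587975] 17.329281912626634
[ 0.54256931 -0.02798151] 0.4457948058397615
129.89594177588742
129.9 [ 0.543 -0.028] [ 0.03 -0.01  0.  ] [-0.001 -0.002  0.004]
133.0 [ 0.524 -0.044] [-0.55  2.33 -0.  ] [-0.001 -0.002 -0.042]
136.1 [ 0.507 -0.061] [-1.    4.7  -0.01] [-0.001 -0.002 -0.088]
139.2 [ 0.491 -0.079] [-1.31  7.09 -0.01] [-0.001 -0.002 -0.134]
142.3 [ 0.476 -0.097] [-1.5   9.49 -0.01] [-0.001 -0.002 -0.18 ]
145.4 [ 0.462 -0.117] [-1.56e+00  1.19e+01 -1.00e-02] [-0.001 -0.002 -0.226]
148.5 [ 0.448 -0.137] [-1.48 14.32 -0.02] [-0.001 -0.002 -0.272]
151.6 [ 0.436 -0.158] [-1.28 16.72 -0.02] [-0.001 -0.002 -0.318]
154.7 [ 0.425 -0.179] [-0.95 19.11 -0.02] [-0.001 -0.002 -0.364]
157.8 [ 0.416 -0.202] [-4.900e-01  2.147e+01 -2.000e-02] [-0.001 -0.002 -0.41 ]
160.9 [ 0.407 -0.224] [ 1.000e-01  2.381e+01 -2.000e-02] [-0.001 -0.002 -0.456]
16
[... 177 characters left out ...]
4] [ 2.610e+00  3.059e+01 -2.000e-02] [-0.    -0.002 -0.594]
173.3 [ 0.386 -0.318] [ 3.690e+00  3.275e+01 -2.000e-02] [-0.    -0.002 -0.64 ]
176.4 [ 0.384 -0.342] [ 4.880e+00  3.485e+01 -2.000e-02] [-0.    -0.002 -0.686]
179.5 [ 0.383 -0.366] [ 6.190e+00  3.687e+01 -2.000e-02] [-0.    -0.002 -0.732]
182.6 [ 0.383 -0.39 ] [ 7.600e+00  3.883e+01 -2.000e-02] [-0.    -0.002 -0.778]
185.7 [ 0.385 -0.414] [ 9.120e+00  4.071e+01 -2.000e-02] [-0.    -0.002 -0.824]
188.8 [ 0.388 -0.438] [ 1.073e+01  4.250e+01 -2.000e-02] [-0.    -0.002 -0.87 ]
191.9 [ 0.392 -0.462] [ 1.244e+01  4.420e+01 -2.000e-02] [-0.    -0.002 -0.916]
195.0 [ 0.398 -0.485] [ 1.424e+01  4.580e+01 -2.000e-02] [-0.    -0.002 -0.962]
```

```bash
python3 -m jog '[[[0.9,-0.5,2.3,0,0,0,-0.04],[0.9,-1.0,4.7,0,0,0,-0.09],[0.9,-1.3,7.1,0,0,0,-0.13],[0.9,-1.5,9.5,0,0,0,-0.18],[0.9,-1.55,11.9,0,0,0,-0.23],[0.9,-1.5,14.3,0,0,0,-0.27],[0.9,-1.3,16.7,0,0,0,-0.32],[0.9,-0.95,19.1,0,0,0,-0.36],[0.9,-0.5,21.5,0,0,0,-0.41],[0.9,0.1,23.8,0,0,0,-0.46],[0.9,0.8,26.1,0,0,0,-0.5],[0.9,0.8,26.1,0,0,0,-0.5]]]'
python3 - <<'E'
from h import *
s=bot.read_state();p,r=pose(s);print(s["q"],p,s["width"]*85)
P=np.array([.8285,-.370]);g0=(p+r.apply([0,0,.155]))[:2];print(g0,np.linalg.norm(g0-P))
a0=np.degrees(np.arctan2(*(g0-P)[::-1]));print(a0)
for a in np.linspace(a0,192,10):
    g=P+np.linalg.norm(g0-P)*np.array([np.cos(np.radians(a)),np.sin(np.radians(a))])
    y=np.degrees(np.arctan2(r.as_matrix()[1,1],r.as_matrix()[0,1]))+(a-a0)*.85
    S,T=rel([g[0],g[1],p[2]-.155],down(y),p,r);print(round(a,1),g.round(3),S,T)
im=bot.read_camera("top")[:,:,::-1];cv2.imwrite("pics/t2.png",im)
E
```

```text
time: 4.7
tool_pos: [0.399, -0.2481, 0.4658]
tcp_rot: [3.136, -0.17, -0.0]
wrist_force: [-2.8, 1.2, 6.1]
width: 0.204
[-6.08904109e-01 -1.66577340e-01  1.94235142e+00 -1.16570883e-03
  1.36534745e+00  1.07042439e+00] [ 0.39904274 -0.2481349   0.46579497] 17.362598262469657
[ 0.39900149 -0.24832177] 0.4464017959010479
164.18241392914118
164.2 [ 0.399 -0.248] [-0.    0.02  0.  ] [ 0.001  0.    -0.   ]
167.3 [ 0.393 -0.272] [-0.34  2.4   0.  ] [ 0.001  0.    -0.046]
170.4 [ 0.388 -0.295] [-0.55  4.8   0.01] [ 0.001  0.    -0.092]
173.5 [ 0.385 -0.319] [-0.63  7.21  0.01] [ 0.001  0.    -0.138]
176.5 [ 0.383 -0.343] [-0.58  9.62  0.01] [ 0.001  0.    -0.183]
179.6 [ 0.382 -0.367] [-4.000e-01  1.202e+01  1.000e-02] [ 0.001  0.    -0.229]
182.7 [ 0.383 -0.391] [-0.09 14.4   0.02] [ 0.001  0.    -0.275]
185.8 [ 0.384 -0.415] [ 0.35 16.77  0.02] [ 0.001  0.    -0.321]
188.9 [ 0.387 -0.439] [ 0.92 19.11  0.02] [ 0.001  0.    -0.367]
192.0 [ 0.392 -0.463] [ 1.61 21.42  0.03] [ 0.001  0.    -0.413]
```

View pics/t2.png

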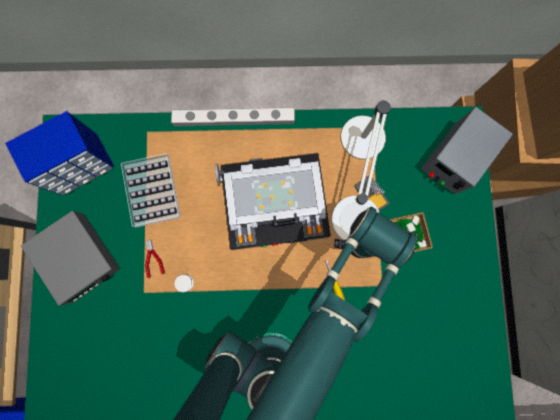

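The lamp is swinging with the gripper (head now at about pixel (355,218), already right of the tester). I'll continue the arc, then release and rise.

```bash
python3 -m jog '[[[0.9,-0.35,2.4,0,0,0,-0.05],[0.9,-0.55,4.8,0,0,0,-0.09],[0.9,-0.6,7.2,0,0,0,-0.14],[0.9,-0.6,9.6,0,0,0,-0.18],[0.9,-0.4,12.0,0,0,0,-0.23],[0.9,-0.1,14.4,0,0,0,-0.28],[0.9,0.35,16.8,0,0,0,-0.32],[0.9,0.9,19.1,0,0,0,-0.37],[0.9,0.9,19.1,0,0,0,-0.37],[0,0.9,19.1,0,0,0,-0.37],[0,0.9,19.1,0,0,0,-0.37],[0,0.9,19.1,0,0,0,-0.37]]]'
python3 -m jog '[[[0,0,0,-2,0,0,0],[0,0,0,-6,0,0,0],[0,0,0,-10,0,0,0],[0,0,0,-10,0,0,0]]]'
python3 - <<'E'
from h import *
s=bot.read_state();p,r=pose(s);print(s["q"],p,s["width"]*85,r.as_matrix()[:,1])
# go over tester with y heading -84
S=rel([.46,-.03,.40],down(-84),p,r);print(S)
im=bot.read_camera("side")[:,:,::-1];cv2.imwrite("pics/s3.png",im)
E
```

```text
time: 6.25
tool_pos: [0.3883, -0.4374, 0.4643]
tcp_rot: [-3.114, -0.412, 0.0]
wrist_force: [-0.1, 0.4, -0.4]
width: 0.831
time: 6.75
tool_pos: [0.3885, -0.4378, 0.5715]
tcp_rot: [3.106, 0.411, 0.009]
wrist_force: [1.4, 0.4, -0.0]
width: 1.001
[-8.87605460e-01  3.32656376e-02  1.56642498e+00  3.94421616e-05
  1.53154406e+00  4.20100141e-01] [ 0.38845722 -0.43779289  0.571469  ] 85.10196611187233 [ 0.26003386 -0.96555334  0.00944108]
(array([ 17.51, -37.53,   1.37]), array([ 0.009, -0.005,  0.158]))
```

View pics/s3.png

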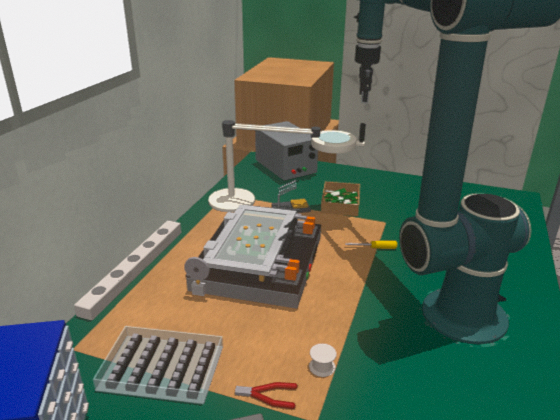

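```bash
python3 -m jog '[[[0,1.5,-5,0,0,0,0],[0,3.5,-10,0,0,0,0.05],[0,5.5,-16,0,0,0,0.1],[0,7.5,-22,0,0,0,0.158],[0,9.5,-28,0,0,0,0.158],[0,11,-33,2,0,0,0.158],[0,11.5,-37,5,0,0,0.158],[0,11.5,-37,7,0,0,0.158],[0,11.5,-37,7,0,0,0.158]]]'
python3 - <<'E'
from h import *
s=bot.read_state();p,r=pose(s);print(s["q"],p,s["width"]*85,r.as_matrix()[:,1])
mw=bot.camera_model("wrist");np.savez("w4.npz",**mw)
im=bot.read_camera("wrist")[:,:,::-1];cv2.imwrite("pics/w4.png",im)
mt=bot.camera_model("top");im=bot.read_camera("top")[:,:,::-1];cv2.imwrite("pics/t4.png",im)
E
```

```text
time: 7.92
tool_pos: [0.4025, -0.0506, 0.4924]
tcp_rot: [-3.137, -0.166, 0.007]
wrist_force: [-0.3, 0.0, -0.2]
width: 1.001
[-1.86174262e-01 -3.09189530e-01  2.00648004e+00 -6.30473636e-04
  1.44860304e+00  1.27910295e+00] [ 0.40254619 -0.05059493  0.49240389] 85.0935012050663 [ 1.05399781e-01 -9.94429726e-01 -6.37813217e-04]
```

View pics/w4.png

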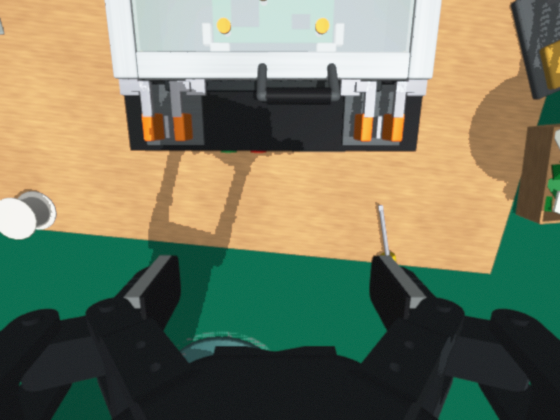

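View pics/t4.png

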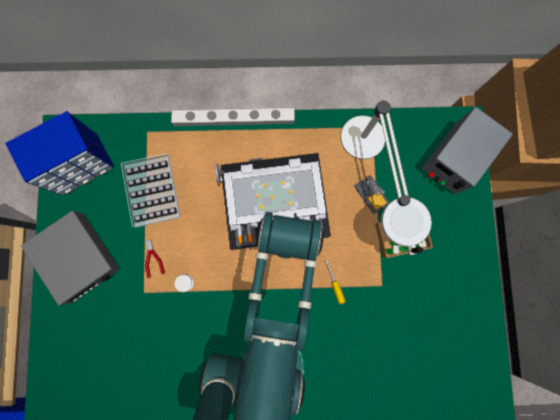

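Run:
```python
from h import *
im=cv2.imread("pics/w4.png");a=im[75:155,125:205];b=im[75:155,340:420];h=im[55:115,250:350]
a,b=[cv2.resize(q,None,fx=4.5,fy=4.5,interpolation=cv2.INTER_CUBIC) for q in(a,b)]
cv2.imwrite("pics/w4c.png",np.hstack([a,b]));crop(im,245,55,105,60,7,"pics/w4h.png")
```

```text
(no output)
```

View pics/w4c.png

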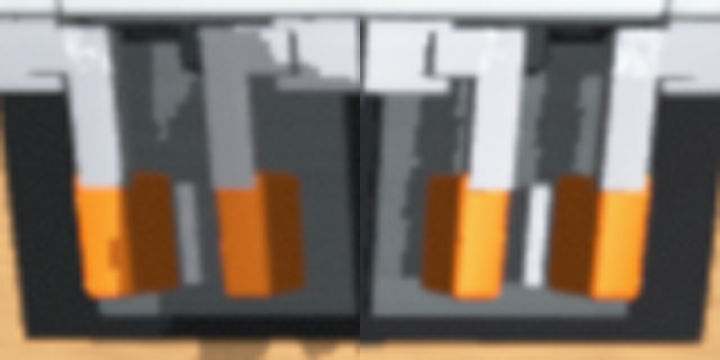

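View pics/w4h.png

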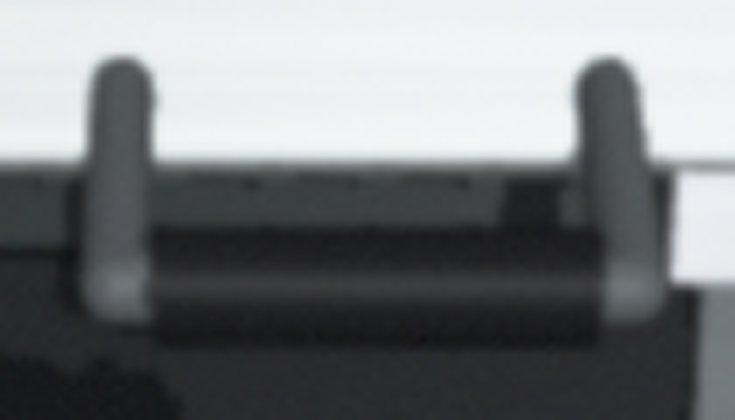

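Run:
```python
from h import *
mw=dict(np.load("w4.npz"))
f=lambda o,x,y:(o+x/4.5-.4,75+y/4.5-.4)
M={}
for n,o,xs in(("L",125,(104,242)),("R",340,(120,260))):
    P=[onz(mw,*f(o,x,242),.104) for x in xs];F=[onz(mw,*f(o,x,297),.104) for x in xs]
    print(n,P,"front",np.mean(F,0),"sep",np.linalg.norm(P[0]-P[1]));M[n]=np.mean(P,0)
d=M["L"]-M["R"];yaw=np.arctan2(-d[0],d[1]);print("dist",np.linalg.norm(d),"yaw",yaw)
ex=np.array([np.cos(yaw),np.sin(yaw)]);ey=np.array([-ex[1],ex[0]])
o=(M["L"]+M["R"])[:2]/2+.13*ex;print("origin",o,"handle",o-.1*ex-.025*ey,"mids",o-.13*ex+.12*ey,o-.13*ex-.12*ey,"hinge",o+.11*ex-.025*ey)
h=lambda x,y:(245+x/7-.43,55+y/7-.43)
print("handle meas",onz(mw,*h(378,288),.133),"ends",onz(mw,*h(150,285),.133),onz(mw,*h(607,290),.133))
p,r=pose();yd=np.degrees(np.arctan2(-ey[1],-ey[0]));print("yd",yd)
for n,s in(("L",1),("R",-1)):
    g=o-.13*ex+s*.12*ey
    print(n,rel([*g,.092],down(yd),p,r),rel([*g,.17],down(yd),p,r))
```

```text
L [array([0.44455689, 0.0919663 , 0.104     ]), array([0.44809156, 0.0586098 , 0.104     ])] front [0.43316307 0.07512877 0.104     ] sep 0.033543263709985144
R [array([ 0.46974436, -0.14572654,  0.104     ]), array([ 0.47332911, -0.17955564,  0.104     ])] front [ 0.45863144 -0.16519488  0.104     ] sep 0.034018497405343996
dist 0.2392612521867379 yaw 0.10557245230317291
origin [ 0.58820669 -0.02997758] handle [ 0.49139786 -0.06537604] mids [0.44628531 0.07565537] [ 0.47157565 -0.16300841] hinge [ 0.70022867 -0.04324698]
handle meas [ 0.49322204 -0.06603527  0.133     ] ends [ 0.49025822 -0.03429735  0.133     ] [ 0.49633331 -0.09791219  0.133     ]
yd -83.95114405018201
L (array([  5.58, -12.21,  24.79]), array([ 0.   ,  0.   , -0.002])) (array([  5.58, -12.2 ,  16.99]), array([ 0.   ,  0.   , -0.002]))
R (array([ 5.63, 11.79, 24.8 ]), array([ 0.   ,  0.   , -0.002])) (array([ 5.63, 11.79, 17.  ]), array([ 0.   ,  0.   , -0.002]))
```

```bash
python3 -m jog '[[[0.25,3,-5,3,0,0,0],[0.25,5.7,-9,8,0,0,0],[0.25,5.7,-12.2,13,0,0,0],[0.25,5.7,-12.2,17,0,0,0],[0.25,5.7,-12.2,20,0,0,0],[0.25,5.7,-12.2,20,0,0,0]]]' 40
python3 - <<'E'
from h import *
s=bot.read_state();p,r=pose(s);print(p,s["width"]*85)
mw=bot.camera_model("wrist");cv2.imwrite("pics/w5.png",bot.read_camera("wrist")[:,:,::-1])
print(rel([.4470,.0757,.092],down(-83.95),p,r))
E
```

```text
time: 8.78
tool_pos: [0.4469, 0.0757, 0.2931]
tcp_rot: [3.137, 0.162, -0.007]
wrist_force: [0.3, -0.1, 0.4]
width: 0.752
[0.446874   0.07573135 0.2931043 ] 63.91028175420688
(array([0.03, 0.  , 4.61]), array([ 0.   ,  0.005, -0.002]))
```

View pics/w5.png

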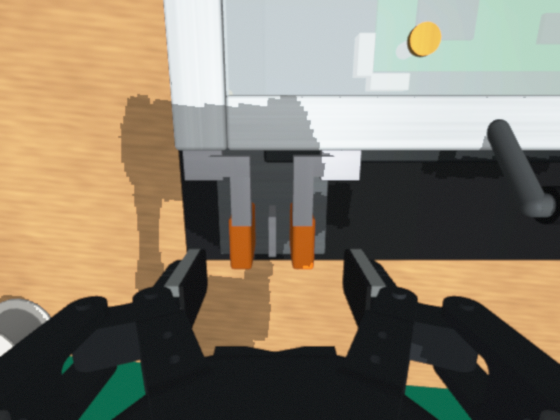

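```bash
python3 -m jog '[[[0.25,0,0,2,0,0,0],[0.25,0,0,3.5,0,0,0],[0.25,0,0,4.6,0,0,0],[0.25,0,0,4.6,0,0,0],[0.5,0,0,4.6,0,0,0],[0.7,0,0,4.6,0,0,0],[0.8,0,0,4.6,0,0,0],[0.8,0,0,4.6,0,0,0],[0.8,0,0,4.6,0,0,0],[0.8,0,0,4.6,0,0,0]]]' 40
python3 - <<'E'
from h import *
s=bot.read_state();p,r=pose(s);print(p,s["width"]*85)
cv2.imwrite("pics/w6.png",bot.read_camera("wrist")[:,:,::-1])
E
```

```text
time: 10.07
tool_pos: [0.4477, 0.0772, 0.2507]
tcp_rot: [-3.136, -0.164, -0.003]
wrist_force: [-3.1, 1.9, 9.6]
width: 0.327
[0.44769709 0.07720593 0.25065529] 27.805373686907732
```

View pics/w6.png

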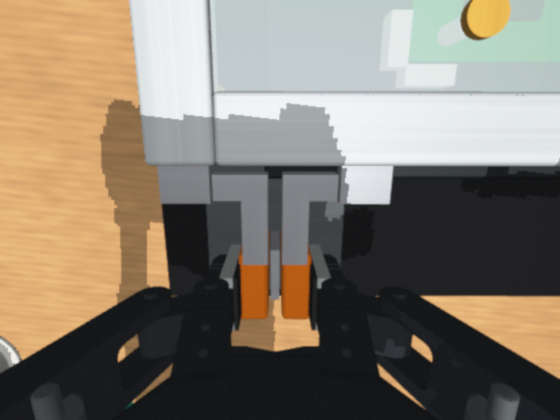

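```bash
python3 -m jog '[[[0.25,0,0,0,0,0,0],[0.25,0,0,0,0,0,0],[0.25,0,0,0,0,0,0],[0.25,0,0,-3,0,0,0],[0.25,0,0,-8,0,0,0],[0.25,0,5,-10,0,0,0],[0.25,0,11,-10,0,0,0],[0.25,0,17,-10,0,0,0],[0.25,0,22,-9,0,0,0],[0.25,0,24,-6,0,0,0],[0.25,0,24,-4.6,0,0,0],[0.25,0,24,-4.6,0,0,0]]]'
python3 - <<'E'
from h import *
s=bot.read_state();p,r=pose(s);print(p,s["width"]*85)
cv2.imwrite("pics/w7.png",bot.read_camera("wrist")[:,:,::-1])
print(rel([.4720,-.1630,.092],down(-83.95),p,r))
E
```

```text
time: 11.62
tool_pos: [0.4714, -0.1613, 0.2931]
tcp_rot: [-3.135, -0.164, 0.005]
wrist_force: [-0.1, 0.4, 0.0]
width: 0.753
[ 0.47135006 -0.16131001  0.2930971 ] 63.981186646011416
(array([0.06, 0.18, 4.61]), array([-0.002,  0.003, -0.001]))
```

View pics/w7.png

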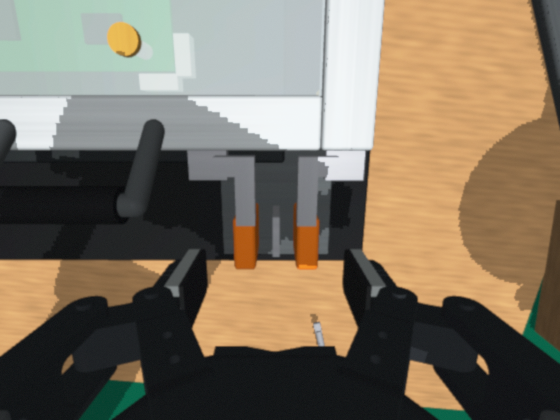

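```bash
python3 -m jog '[[[0.25,0,0.1,2,0,0,0],[0.25,0,0.1,3.5,0,0,0],[0.25,0,0.1,4.6,0,0,0],[0.25,0,0.1,4.6,0,0,0],[0.5,0,0.1,4.6,0,0,0],[0.7,0,0.1,4.6,0,0,0],[0.8,0,0.1,4.6,0,0,0],[0.8,0,0.1,4.6,0,0,0],[0.8,0,0.1,4.6,0,0,0],[0.8,0,0.1,4.6,0,0,0]]]' 40
python3 -m jog '[[[0.25,0,0,0,0,0,0],[0.25,0,0,0,0,0,0],[0.25,0,0,0,0,0,0],[0.25,0,0,-3,0,0,0],[0.25,0,0,-8,0,0,0],[0.1,-2,-4,-13,0,0,0],[0,-4,-8,-18,0,0,0],[0,-4,-8,-18,0,0,0],[0,-4,-8,-18,0,0,0]]]'
python3 - <<'E'
from h import *
s=bot.read_state();p,r=pose(s);print(p,s["width"]*85)
cv2.imwrite("pics/w8.png",bot.read_camera("wrist")[:,:,::-1])
cv2.imwrite("pics/s8.png",bot.read_camera("side")[:,:,::-1])
mw=bot.camera_model("wrist");np.savez("w8.npz",**mw)
E
```

```text
time: 12.92
tool_pos: [0.4726, -0.1619, 0.2505]
tcp_rot: [-3.134, -0.163, -0.001]
wrist_force: [-2.5, 8.5, 9.3]
width: 0.327
time: 14.05
tool_pos: [0.4241, -0.0876, 0.429]
tcp_rot: [3.136, 0.166, 0.003]
wrist_force: [-0.1, -0.3, -0.3]
width: 0.998
[ 0.42414093 -0.08755727  0.4290408 ] 84.82914043182808
```

View pics/w8.png

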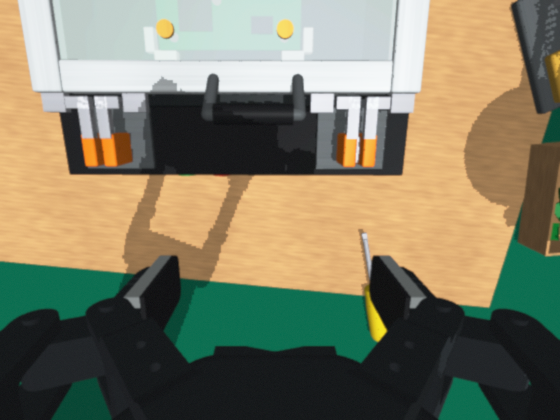

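View pics/s8.png

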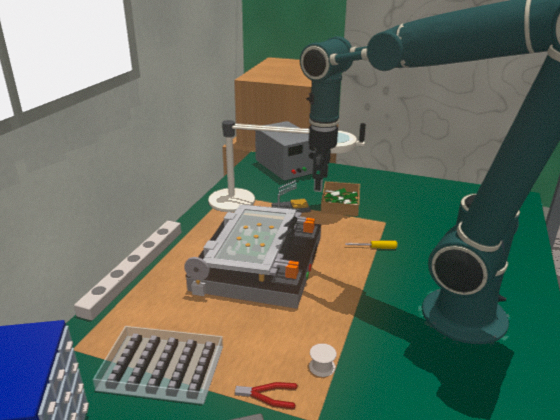

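Run:
```python
from h import *
mw=dict(np.load("w8.npz"));p,r=pose()
im=cv2.imread("pics/w8.png");crop(im,200,65,110,65,7,"pics/w8h.png")
print(proj(mw,[.4925,-.0657,.139]))
g=[.4925,-.0657]
print(rel([*g,.139],down(6.05),p,r),rel([*g,.20],down(6.05),p,r))
```

```text
[[253.3521988  114.42153188]]
(array([ 7.07, -1.49, 13.29]), array([-2.000e-03,  1.000e-03, -1.572e+00])) (array([ 7.06, -1.5 ,  7.19]), array([-2.000e-03,  1.000e-03, -1.572e+00]))
```

View pics/w8h.png

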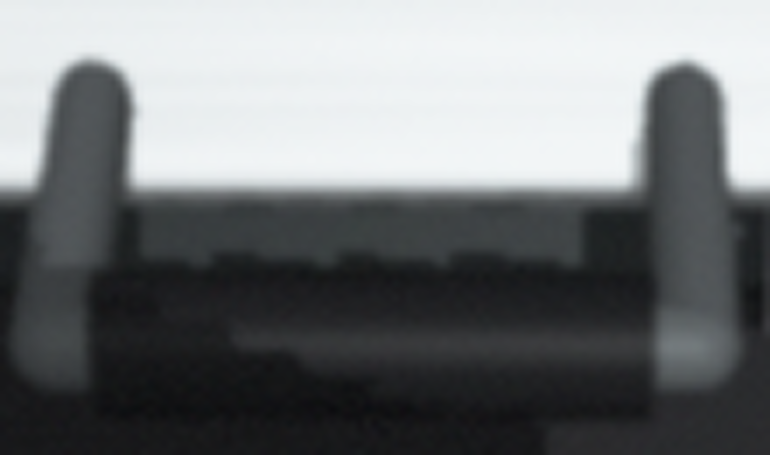

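```bash
python3 -m jog '[[[0,2,-0.5,0,0,0,-0.18],[0,4,-1,0,0,0,-0.36],[0,6,-1.5,0,0,0,-0.54],[0,7.1,-1.5,1,0,0,-0.72],[0,7.1,-1.5,2,0,0,-0.9],[0,7.1,-1.5,3,0,0,-1.08],[0,7.1,-1.5,4,0,0,-1.26],[0,7.1,-1.5,6,0,0,-1.44],[0,7.1,-1.5,7,0,0,-1.571],[0,7.1,-1.5,7,0,0,-1.571],[0,7.1,-1.5,7,0,0,-1.571]]]'
python3 - <<'E'
from h import *
s=bot.read_state();p,r=pose(s);print(p,s["q"],s["width"]*85)
cv2.imwrite("pics/w9.png",bot.read_camera("wrist")[:,:,::-1])
print(rel([.4925,-.0657,.139],down(6.05),p,r))
E
```

```text
time: 15.52
tool_pos: [0.4933, -0.0657, 0.3578]
tcp_rot: [-2.104, -2.331, 0.001]
wrist_force: [-0.5, -0.0, 0.5]
width: 1.003
[ 0.49331093 -0.06567309  0.35782317] [-1.82377925e-01 -3.80289917e-02  2.02718888e+00 -8.03923696e-05
  1.15411178e+00 -2.84548324e-01] 85.25505264853449
(array([ 0.  , -0.07,  6.38]), array([-0.002, -0.   , -0.003]))
```

View pics/w9.png

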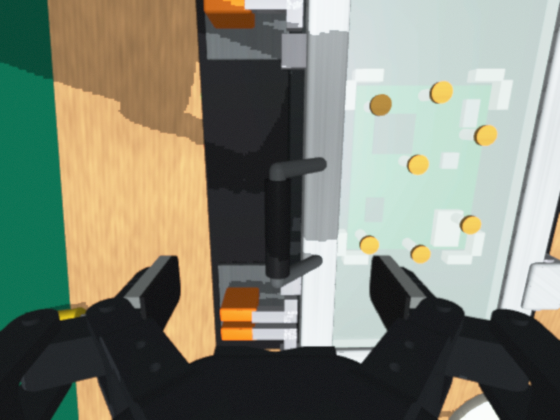

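```bash
python3 -m jog '[[[0,0,0,2,0,0,0],[0,0,0,4,0,0,0],[0.2,0,0,5.5,0,0,0],[0.4,0,0,6.3,0,0,0],[0.6,0,0,6.3,0,0,0],[0.95,0,0,6.3,0,0,0],[0.95,0,0,6.3,0,0,0],[0.95,0,0,6.3,0,0,0],[0.95,0,0,6.3,0,0,0],[0.95,0,0,6.3,0,0,0]]]' 60
python3 - <<'E'
from h import *
s=bot.read_state();p,r=pose(s);print(p,s["width"]*85)
cv2.imwrite("pics/w10.png",bot.read_camera("wrist")[:,:,::-1])
g0=p+r.apply([0,0,.155]);print(g0)
yaw=.1056;ex=np.array([np.cos(yaw),np.sin(yaw),0])
H=np.array([.7002,-.0432,.095]);R0=np.hypot(.21,.038);b=np.arctan2(.038,.21)
G=lambda t:H+R0*(-np.cos(t+b)*ex+np.array([0,0,np.sin(t+b)]))
print(G(.03))
for t in np.arange(.03,1.46,.06):
    print(round(t,2),(100*r.inv().apply(G(t)-G(.03))).round(2))
E
```

```text
time: 16.82
tool_pos: [0.494, -0.0653, 0.2965]
tcp_rot: [2.1, 2.333, 0.003]
wrist_force: [5.4, 0.8, 1.2]
width: 0.165
[ 0.49395627 -0.06527791  0.29652279] 14.037876293939672
[ 0.49440802 -0.06531041  0.14152345]
[ 0.49259725 -0.06520471  0.13928196]
0.03 [0. 0. 0.]
0.09 [-0.    0.31 -1.24]
0.15 [-0.    0.69 -2.47]
0.21 [-0.    1.14 -3.66]
0.27 [-0.    1.66 -4.83]
0.33 [-0.    2.26 -5.97]
0.39 [-0.    2.92 -7.06]
0.45 [-0.    3.64 -8.12]
0.51 [-0.    4.43 -9.13]
0.57 [ -0.     5.28 -10.09]
0.63 [ -0.     6.18 -11.  ]
0.69 [ -0.     7.13 -11.85]
0.75 [ -0.     8.14 -12.64]
0.81 [ -0.     9.19 -13.38]
0.87 [ -0.    10.28 -14.04]
0.93 [  0.    11.41 -14.64]
0.99 [  0.    12.57 -15.18]
1.05 [  0.    13.77 -15.64]
1.11 [  0.    14.99 -16.03]
1.17 [  0.    16.23 -16.34]
1.23 [  0.    17.49 -16.58]
1.29 [  0.    18.76 -16.75]
1.35 [ 1.000e-02  2.003e+01 -1.684e+01]
1.41 [ 1.000e-02  2.131e+01 -1.685e+01]
```

View pics/w10.png

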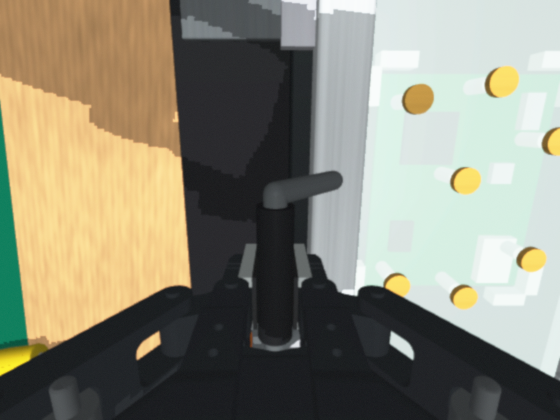

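```bash
python3 -m jog '[[[0.95,0,0.1,-0.5,0,0,0],[0.95,0,0.3,-1.25,0,0,0],[0.95,0,0.7,-2.45,0,0,0],[0.95,0,1.15,-3.65,0,0,0],[0.95,0,1.65,-4.85,0,0,0],[0.95,0,2.25,-5.95,0,0,0],[0.95,0,2.9,-7.05,0,0,0],[0.95,0,3.65,-8.1,0,0,0],[0.95,0,4.45,-9.15,0,0,0],[0.95,0,4.45,-9.15,0,0,0]]]'
python3 - <<'E'
from h import *
s=bot.read_state();p,r=pose(s);print(p,s["wrist_force"],s["width"]*85)
cv2.imwrite("pics/s11.png",bot.read_camera("side")[:,:,::-1])
E
```

```text
time: 18.12
tool_pos: [0.5378, -0.0607, 0.3876]
tcp_rot: [2.101, 2.335, -0.0]
wrist_force: [2.4, -2.6, -6.8]
width: 0.164
[ 0.53783893 -0.06066954  0.38759635] [ 2.44377847 -2.55405004 -6.80184382] 13.952849192919786
```

View pics/s11.png

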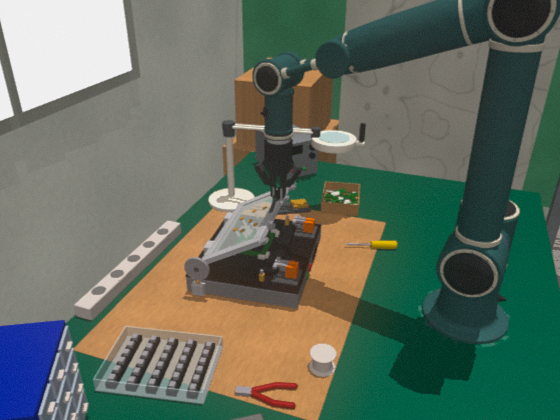

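```bash
python3 -m jog '[[[0.95,0,0.85,-0.95,0,0,0],[0.95,0,1.75,-1.85,0,0,0],[0.95,0,2.7,-2.7,0,0,0],[0.95,0,3.7,-3.5,0,0,0],[0.95,0,4.75,-4.25,0,0,0],[0.95,0,5.85,-4.9,0,0,0],[0.95,0,6.95,-5.5,0,0,0],[0.95,0,8.1,-6.05,0,0,0],[0.95,0,9.3,-6.5,0,0,0],[0.95,0,10.55,-6.9,0,0,0],[0.95,0,11.8,-7.2,0,0,0],[0.95,0,11.8,-7.2,0,0,0]]]' 80
python3 - <<'E'
from h import *
s=bot.read_state();p,r=pose(s);print(p,s["wrist_force"],s["width"]*85)
g=p+r.apply([0,0,.155]);H=np.array([.7002,-.0432,.095]);d=g-H;ex=np.array([np.cos(.1056),np.sin(.1056),0])
print(np.hypot(d@ex,d[2]),np.arctan2(d[2],-(d@ex))-np.arctan2(.038,.21))
cv2.imwrite("pics/s12.png",bot.read_camera("side")[:,:,::-1])
E
```

```text
time: 19.68
tool_pos: [0.6558, -0.0483, 0.4607]
tcp_rot: [2.101, 2.334, 0.001]
wrist_force: [-2.0, -5.0, 4.3]
width: 0.156
[ 0.65578391 -0.04832187  0.4607237 ] [-1.96993103 -4.96819027  4.27309226] 13.28132263666596
0.21536267989788171 1.1838537682916435
```

View pics/s12.png

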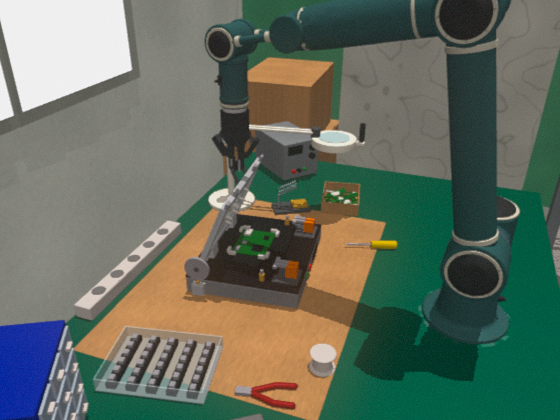

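```bash
python3 -m jog '[[[0.95,0,1.25,-0.25,0,0,0],[0.95,0,2.5,-0.4,0,0,0],[0.95,0,3.8,-0.5,0,0,0],[0.95,0,4.9,-0.5,0,0,0],[0.95,0,5.2,-0.5,0,0,0],[0.95,0,5.2,-0.5,0,0,0],[0.95,0,5.2,-0.5,0,0,0]]]' 80
python3 - <<'E'
from h import *
s=bot.read_state();p,r=pose(s);print(p,s["wrist_force"],s["joint_vel"].round(3),s["width"]*85)
g=p+r.apply([0,0,.155]);H=np.array([.7002,-.0432,.095]);d=g-H;ex=np.array([np.cos(.1056),np.sin(.1056),0])
print(np.hypot(d@ex,d[2]),np.arctan2(d[2],-(d@ex))-np.arctan2(.038,.21))
a=bot.read_camera("side")[:,:,::-1];b=bot.read_camera("top")[:,:,::-1];w=bot.read_camera("wrist")[:,:,::-1]
cv2.imwrite("pics/s13.png",a);cv2.imwrite("pics/t13.png",b);cv2.imwrite("pics/w13.png",w)
E
```

```text
time: 20.6
tool_pos: [0.707, -0.043, 0.4658]
tcp_rot: [2.1, 2.333, 0.002]
wrist_force: [0.5, -4.5, 4.2]
width: 0.154
[ 0.70696392 -0.04301817  0.46578477] [ 0.51903054 -4.54381665  4.19763253] [-0.002 -0.002  0.002  0.     0.     0.   ] 13.11828463922278
0.21590404200072863 1.4249383706468965
```

View pics/s13.png

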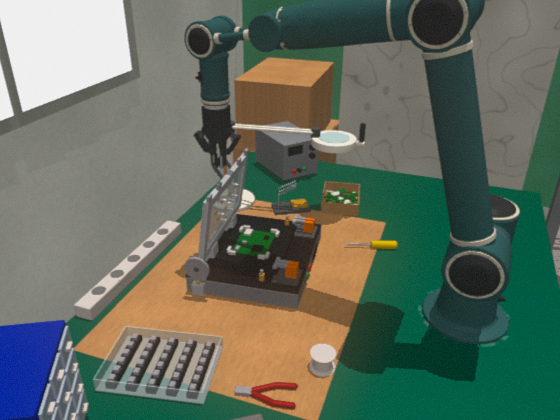

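View pics/t13.png

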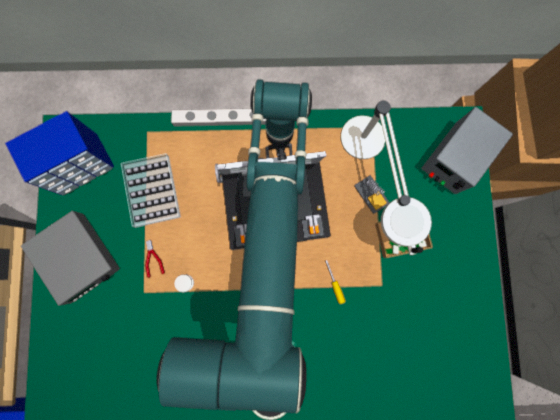

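View pics/w13.png

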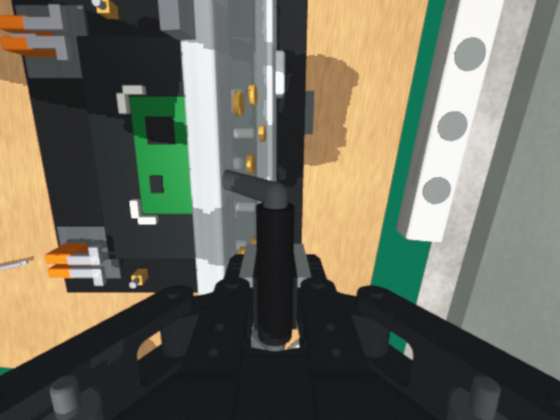

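Run:
```python
from h import *
h=onz(bot.camera_model("top"),406,222,.276);d=h[:2]-[.5882,-.03];print(h,"tester y",d@[-np.sin(.1056),np.cos(.1056)])
print(bot.finish_job())
```

```text
[ 0.46854908 -0.42177411  0.276     ] tester y -0.3769800673662308
the job is handed in; nothing more can be done
None
```

The job is done and handed in at about 21 s. The gate is fully open and the gripper is still holding the handle.

- **Lamp:** I swung it right by its grip. In the last top view its head is at about y −377 mm in the tester's frame, past the −260 mm limit.
- **Catches:** I squeezed the left one first, then the right, each until the fingers read about 28 mm (home is 30 mm). The fingers read about 1–2 mm low on known sizes. The jaws stayed together afterwards.
- **Gate:** I lifted it by its sleeve past the detent. From the arm's position I work out about 1.42 rad, and the side and wrist views show it nearly upright. The last wrist force reading was about 6 N.
- **Everything else:** The board shows in its nest. The items I could see on the bench look unmoved, and I saw no sign of contact with them.

Small disagreements, none of which mattered:
- The tester position differed by about 3 mm between the top and wrist cameras. I used the wrist one, and both catches were centred between the fingers.
- While squeezing, the arm sat 3–4 mm higher than commanded, with about 9 N upward.
- The held handle sits about 2.5 mm outside the radius I computed from the hinge.

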